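# Press a label holder home behind the lip of a sample stand

## Robot

A 6-joint arm with a two-finger parallel gripper is mounted at the origin on a cart in front of the work surface, level with it; the furniture and walls round the work are solid. World frame = base frame: x ahead of the robot, y to its left, z up, the work surface at z = 0. Lengths are in mm, angles in rad, forces in N, time in s.
With the tool pointing down it reaches from about 275 to 750 mm from the base axis. Payload 10.2 kg.
Tool frame: the origin (TCP) lies midway between the tips of the shut fingers; the grasp point (between the pads) lies 19 mm behind it; z points along the fingers, y is the direction in which the jaws open and shut (so a half turn about z gives the same grasp; the last joint's range is limited). The gripper opens to 85 mm and grips with 20 to 120 N. Pads are 22 mm wide; open, the fingers measure 114 mm over their backs; the gripper's body (76 mm by 85 mm) begins 54 mm behind the grasp point. The pads swing forward as they close: fully open they stand 13 mm farther back than shut.
Start: joints at [1.063, 0.313, 1.498, -0, 1.331, -0.223], TCP at [147.52, 503.854, 231.294] pointing down, gripper open.
Joint ranges: [-2.94, 2.94], [-0.97, 2.17], [0.19, 2.56], [-1.23, 4.37], [0.02, 3.11], [-2.88, 2.88]. Speed limits (rad/s): [2.39, 2.39, 3.01, 3.14, 3.14, 3.14].

## Interface

Orientations are given as a unit quaternion [w, x, y, z].
In Python, from cell import r gives the robot as it stands. The module is installed in compiled form; this text tells all that it offers.
- The arm moves only by the shell command python3 -m pendant 'ROWS'. ROWS is JSON, a list of rows, each a list of 7 numbers: the turn, a rotation vector about the tool's x, y, z in degrees, then the shift along the tool's x, y, z in m, then the closure in counts, from 0 (fully open) to 255 (shut). A call has exactly 8 rows; each row is the pose to reach, as a shift and turn from the pose measured when the call began, along the tool's axes at that moment; what a row does not reach only later rows make up. A row lasts 1/8 s, in which the tool goes at most 62.5 mm and 10.7 degrees, less where a joint would pass 70% of its speed; a pose out of reach is approached as far as the arm can. A call with a gripper value outside its range is refused whole. The fingers move at their own pace and stop on an object; the grip force is fixed at half the most. Time passes only in rows, so rows that repeat a pose let the fingers close, or fill a call up. It gives the time, the measured TCP pose, the force and the opening at its end, in the units of the state.
- r.read_state(): the state, without advancing time (a new reading comes with each control period).
- r.snapshot(name): name is "side" or "top" or "wrist"; returns the picture (480x640x3 uint8, red, green, blue); there is no depth.
- r.calibration(name): a dict with "vertical_fov" (degrees; the focal length in pixels is half the picture's height over the tangent of half this angle, whatever the lens; pixels are square), "cx", "cy" (the principal point, pixels), "eye" and "orientation" of the camera in the world. Camera axes: x right, y down, z forward; pixel columns grow to the right and rows downward; lengths in mm; the calibration is good to about 2 mm. A picture is of the moment at which its call begins: read the wrist's pose just before it. calibration takes no time and is no camera call; for the wrist camera it gives the pose at the moment of the call.
- r.hand_in(): hands the job in, once; it reports no verdict.
The state is a dict: "t": time; "joints": joint angles; "qd": joint speeds; "joint_efforts": joint torques, N m; "eef_pos": TCP position; "tool_rot": TCP orientation; "contact_force": force on the tool from outside, world axes, zero at the start; "moment": the same for the moment, N m; "finger_gap": finger opening in mm.
Only numpy, scipy, OpenCV 4.12 (cv2) and the standard library are available. Lean on these libraries where they do the work, as an engineer would, in place of code of your own. Each camera call takes 0.05 s, during which the arm holds its last target.

## Task

Take the blue label holder out of its wooden rest and push it down behind the metal front lip of the grey sample stand, into the pocket in front of the white porcelain crucible, with its paper label still facing out to the front. The spring bar in the pocket pushes back: press the holder fully home onto the hard stop and finish while still holding it pressed there with the gripper. Leave the crucible and the glass weighing bottle standing where they are.

Things in the scene. Friction and masses are not known exactly. Their poses are not given: they have to be found in the camera images.
- holder: blue label holder: upright plate 60 mm wide (y), 6 mm thick (x), 50 mm high, its lowest 4 mm only 3 mm thick and 56 mm wide; above it a grip tab 40 mm wide (y), 10 mm thick (x), from 50 to 78 mm above the underside. About 60 g, loose. Origin: centre of its underside; z up; the paper label (white, green stripe) is on its -x face. It starts upright in the rest, label towards the robot
- tab (a point): centre of the holder's grip tab, 64 mm above the holder's underside
- label_face (a point): centre of the holder's paper label, 3 mm out on its -x face, 32 mm above its underside
- rest: fixed light wooden block 70 mm (x) by 90 mm (y), 34 mm high, in whose groove (9 mm wide, 70 mm long along y, 22 mm deep) the label holder stands, its underside 12 mm above the worktop. Origin: centre of the underside
- stand: fixed grey sample stand with two bays, 230 mm wide (y). Origin: on the worktop, at the middle of the label slot that runs along y at its front; x points back, away from the robot, y to the left, z up. The slot holds a left and a right pocket, centred at y = +52.5 and -52.5 mm. Behind it is a deck 130 mm deep, 20 mm high, with rails 12 mm higher; a vessel stands in each bay about 92 mm behind the slot
- pocket_left (a point): mouth of the left (+y) pocket, on the slot's middle line 38 mm above the worktop. Pocket 66 mm wide (y), 9 mm across (x), between a 3 mm aluminium front lip and an equal back plate, both straight up to 38 mm, then flaring outward about 35 degrees up to 47 mm; its side edges flare likewise, 36 to 46 mm. Hard ledges for the holder's underside lie at 10 mm above the worktop: that is home
- pocket_right (a point): mouth of the right (-y) pocket, on the slot's middle line 38 mm above the worktop; same shape as the left
- spring_left (a joint): how far the left pocket's orange spring bar (44 mm long, free top 16 mm above the worktop) is pressed down, in m: 0 free, 0.006 with the holder home on the hard ledges. It pushes back with 3 N at first, 8 N at home, and lifts the holder again if that is let go
- spring_right (a joint): the same for the right pocket's spring bar
- crucible: white porcelain crucible with a lid, 43 mm across, 46 mm high, loose on the stand's deck in the left or the right bay, behind the pocket that is to be used. Origin: centre of its underside
- weighing_bottle: clear glass weighing bottle with a lid, 41 mm across, 52 mm high, loose on the deck in the other bay. Origin: centre of its underside
Not all that is in view belongs to the job. There is more than one size of the holder; the job needs the smallest.

How it is judged (in metres and radians):
On the way, in this order (a step that is already met when the one before it is completed fails the run):
1. the label holder is lifted clear of its rest (z of holder in the frame of rest above 0.04 m and contact force between the fingers and holder above 1 N), for 0.1 s.
2. the holder is pressed home in the pocket in front of the crucible, label to the front, by the gripper (((y of crucible in the frame of stand above 0 m and value of joint spring_left above 0.0045 m and y of holder in the frame of stand between 0.045 and 0.06 m) or (y of crucible in the frame of stand below 0 m and value of joint spring_right above 0.0045 m and y of holder in the frame of stand between -0.06 and -0.045 m)) and z of holder in the frame of stand below 0.0117 m and x of label_face in the frame of stand below 0 m and x of holder in the frame of stand between -0.006 and 0.006 m and angle between holder's own z axis and vertical below 0.14 rad and contact force between the fingers and holder above 3 N), for 0.5 s.
At the end, for the whole second after the job is handed in: Holder in the pocket before the crucible (within 7.5 mm along and 6 mm across the slot, tilt under 0.14 rad), label to the front, underside within 1.7 mm of the hard stop, that spring bar down over 4.5 of 6 mm; fingers still on it with more than 3 N, at rest (all of step 2 and linear speed of holder below 0.02 m/s); the arm keeps its last pose, push and grip.
It fails at once if the crucible or the weighing bottle is shifted more than 15 mm or tipped over (distance of any of crucible, weighing_bottle from where it was at the start of the episode above 0.015 m or angle between any of crucible, weighing_bottle's own z axis and vertical above 0.4 rad).
It also fails if it takes over 42 s, if anything falls off the work surface, if the arm or the gripper's body presses on something with over 40 N, if the wrist force passes 120 N, or if a joint passes its speed limit or range.

## Working session

There is one attempt and no reset: what is moved stays moved. The work goes in short steps, Python scripts to look and compute and a shell command to move; the robot and the scene stay as the last step left them, time stands still between calls to the robot, and variables do not carry over. Pictures are saved under pics/ and viewed, and the job is handed in when it is done.

```bash
ls; mkdir -p pics; python3 - <<'E'
from cell import r
import cv2
s=r.read_state(); print({k:(v if not hasattr(v,'tolist') else v.tolist()) for k,v in s.items()})
for n in ("side","top","wrist"):
    print(n,r.calibration(n))
    cv2.imwrite(f"pics/{n}0.png",r.snapshot(n)[:,:,::-1])
E
```

```text
pics
{'t': 0.0, 'joints': [1.0626115727939058, 0.31347326573944084, 1.498470476935873, -3.9850036359471816e-05, 1.3310278635223896, -0.22339838668944512], 'qd': [0.0003213077230613899, 0.0008874626338831269, 0.0023822652204721004, -0.0005869751839827241, -0.0004345151447951437, -0.0006183368688675161], 'joint_efforts': [-0.002484405704308301, -41.22617483139038, -25.974449515342712, -0.00026848752895602956, 0.004101887316210195, 4.7675051746409736e-05], 'eef_pos': [147.38185958392594, 503.5987409085009, 230.7106142380801], 'tool_rot': [-0.0002285463378292953, 0.1419077506889034, 0.9898796464936672, -0.0006507830361333354], 'contact_force': [0.9494303644080548, -0.012002721697267073, -0.4179148279497898], 'moment': [0.007512234928627851, 0.0036084361857711008, 0.025394429609080272], 'finger_gap': 85.42363349359256}
side {'vertical_fov': 47.231774156761496, 'cx': 321.72528571163633, 'cy': 249.44174912217315, 'eye': array([ 271.14721561, -962.83128349,  688.20051074]), 'orientation': array([-0.45092873,  0.8812354 , -0.13112941,  0.05378217])}
top {'vertical_fov': 48.02713873850168, 'cx': 307.78187486485444, 'cy': 235.18575140940823, 'eye': array([ 323.90057158, -139.80861652, 1353.43672017]), 'orientation': array([-0.04521808,  0.70615115, -0.70564807,  0.0369686 ])}
wrist {'vertical_fov': 62.606601727512135, 'cx': 314.28531326252033, 'cy': 240.24337441366728, 'eye': array([ 74.69131979, 523.3296926 , 372.84651713]), 'orientation': array([0.118889  , 0.79161757, 0.59282822, 0.0881007 ])}
```

View pics/top0.png

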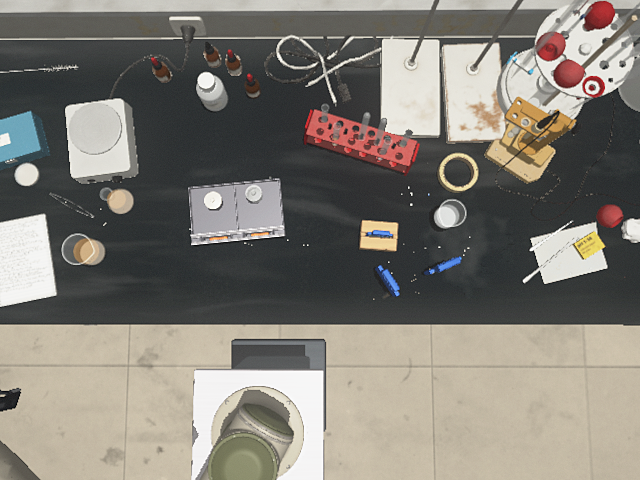

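View pics/side0.png

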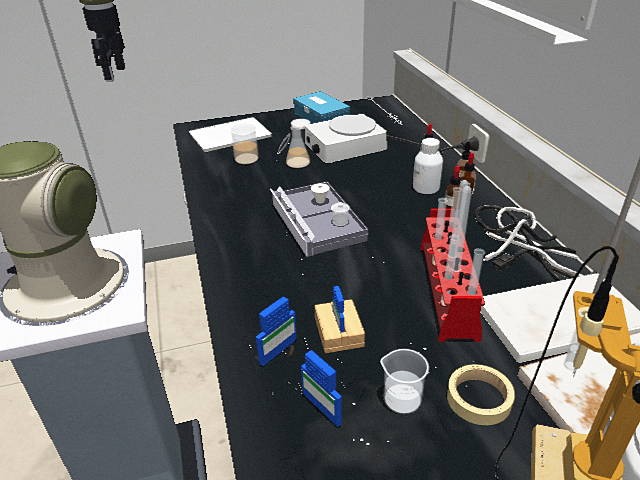

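View pics/wrist0.png

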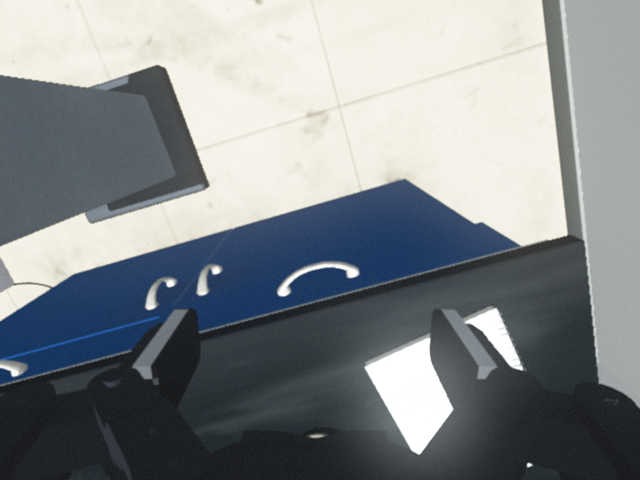

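```bash
cat > h.py <<'E'
import numpy as np
from scipy.spatial.transform import Rotation as R
def rot(q): return R.from_quat([q[1],q[2],q[3],q[0]])
def f(c): return 240/np.tan(np.radians(c["vertical_fov"])/2)
def ray(c,u,v):
    d=np.array([(u-c["cx"])/f(c),(v-c["cy"])/f(c),1.]); return np.array(c["eye"]),rot(c["orientation"]).apply(d)
def onz(c,u,v,z):
    e,d=ray(c,u,v); return e+d*(z-e[2])/d[2]
def proj(c,p):
    q=rot(c["orientation"]).inv().apply(np.asarray(p)-c["eye"]); return q[0]/q[2]*f(c)+c["cx"],q[1]/q[2]*f(c)+c["cy"]
def tri(c1,p1,c2,p2):
    e1,d1=ray(c1,*p1);e2,d2=ray(c2,*p2)
    A=np.stack([d1,-d2],1);t=np.linalg.lstsq(A,e2-e1,rcond=None)[0]
    a=e1+t[0]*d1;b=e2+t[1]*d2
    return (a+b)/2,np.linalg.norm(a-b)
E
python3 - <<'E'
import cv2
a=cv2.imread("pics/top0.png");b=cv2.imread("pics/side0.png")
cv2.imwrite("pics/c1.png",cv2.resize(a[170:250,180:295],None,fx=6,fy=6,interpolation=cv2.INTER_CUBIC))
cv2.imwrite("pics/c2.png",cv2.resize(a[210:305,350:475],None,fx=6,fy=6,interpolation=cv2.INTER_CUBIC))
cv2.imwrite("pics/c3.png",cv2.resize(b[170:270,260:380],None,fx=5,fy=5,interpolation=cv2.INTER_CUBIC))
cv2.imwrite("pics/c4.png",cv2.resize(b[270:430,245:405],None,fx=3.7,fy=3.7,interpolation=cv2.INTER_CUBIC))
E
```

```text
(no output)
```

View pics/c1.png

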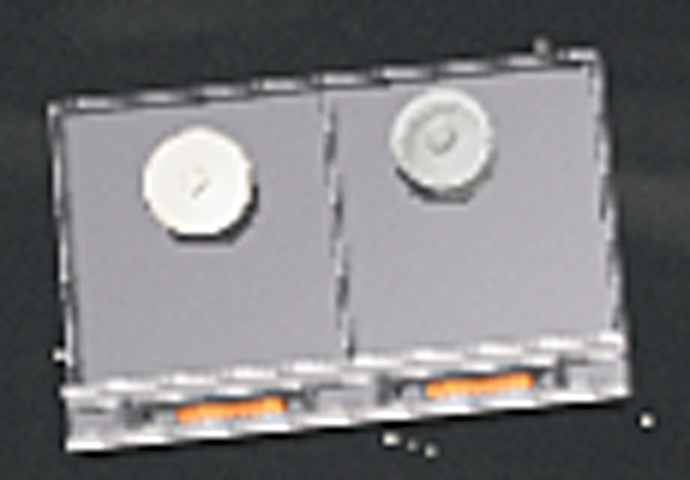

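View pics/c2.png

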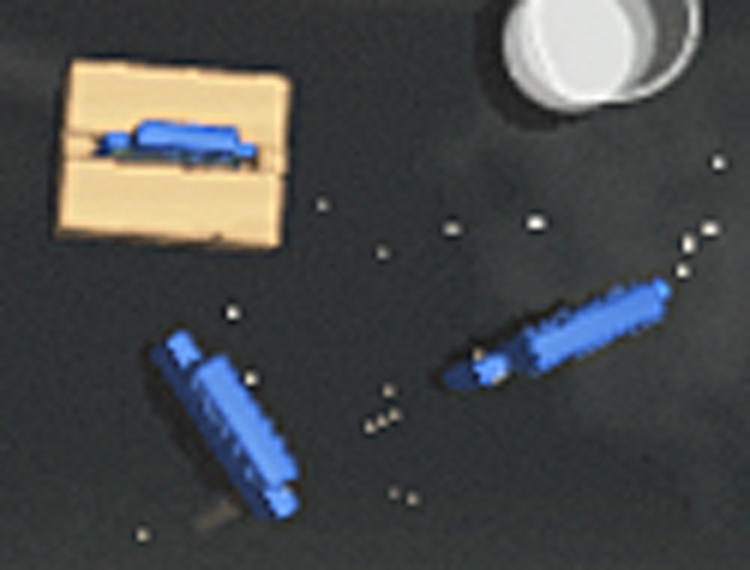

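View pics/c3.png

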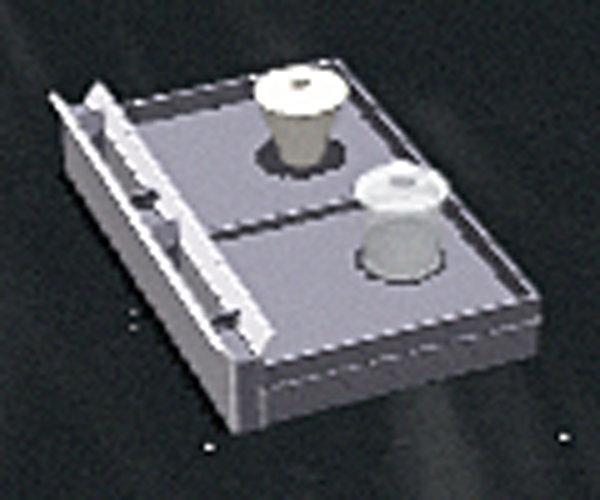

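View pics/c4.png

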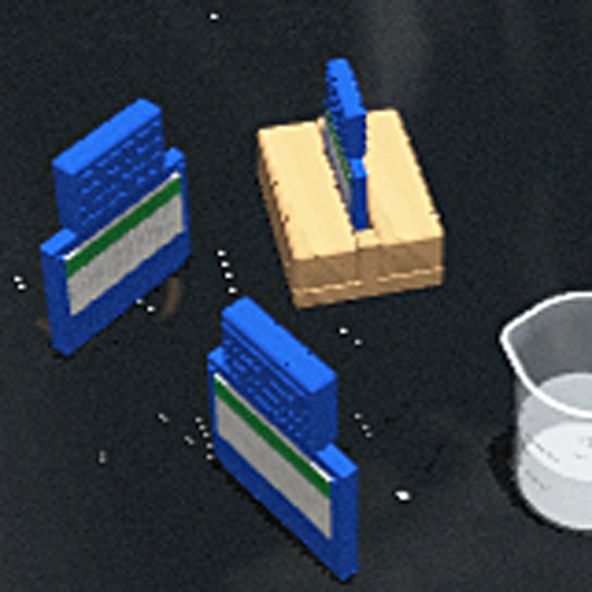

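```bash
python3 - <<'E'
from cell import r
import cv2,numpy as np
from h import *
ct,cs=r.calibration("top"),r.calibration("side")
a=cv2.imread("pics/top0.png");b=cv2.imread("pics/side0.png")
h=cv2.cvtColor(a,cv2.COLOR_BGR2HSV)
wood=cv2.inRange(h,(8,40,150),(30,160,255)); m=np.zeros_like(wood); m[212:256,350:410]=wood[212:256,350:410]
blue=cv2.inRange(h,(100,140,60),(125,255,255)); mb=np.zeros_like(blue); mb[215:256,350:410]=blue[215:256,350:410]
rc=cv2.minAreaRect(cv2.findNonZero(cv2.bitwise_or(m,mb)));bx=cv2.boxPoints(rc);print("rest px",rc)
P=np.array([onz(ct,u,v,34)[:2] for u,v in bx]);print("rest corners z34",P.round(1),"c",P.mean(0).round(1))
for i in range(4):
    d=P[(i+1)%4]-P[i];print(np.linalg.norm(d).round(1),np.degrees(np.arctan2(d[1],d[0])).round(1))
n,l,st,ce=cv2.connectedComponentsWithStats(mb);print(st,ce)
pts=cv2.findNonZero(mb);print("blue",cv2.minAreaRect(pts))
# stand: orange bars at z16, vessel lids
o=cv2.inRange(h,(5,120,140),(22,255,255));mo=np.zeros_like(o);mo[225:250,185:290]=o[225:250,185:290]
n,l,st,ce=cv2.connectedComponentsWithStats(mo)
O=[]
for i in range(1,n):
    if st[i][4]>8: O.append(onz(ct,*ce[i],16)); print("orange",st[i],ce[i],O[-1].round(1))
g=cv2.inRange(a,(90,90,90),(255,255,255));g=cv2.morphologyEx(g,cv2.MORPH_CLOSE,np.ones((5,5)))
n,l,st,ce=cv2.connectedComponentsWithStats(g);k=l[190,225];c=cv2.minAreaRect(cv2.findNonZero(np.uint8(l==k)));print("stand",c,[onz(ct,u,v,35)[:2].round(1) for u,v in cv2.boxPoints(c)])
print("crucible",onz(ct,213,200.5,66).round(1),"bottle",onz(ct,253.5,193,72).round(1))
E
```

```text
rest px ((378.7281799316406, 234.8982391357422), (36.762550354003906, 28.30955696105957), 4.573921203613281)
rest corners z34 [[ 447.5 -250.8]
 [ 517.5 -257.1]
 [ 510.2 -347.4]
 [ 440.3 -340.6]] c [ 478.9 -299. ]
70.3 -5.1
90.6 -94.6
70.2 174.5
90.0 85.4
[[     0      0    640    480 307104]
 [   366    230     26      6     96]] [[319.4812474  239.50206119]
 [379.48958333 232.90625   ]]
blue ((378.5, 232.5), (5.0, 25.0), 90.0)
orange [251 232  18   4  34] [259.17647059 233.47058824] [484.5  -2.4  16. ]
orange [209 236  19   4  37] [217.86486486 237.54054054] [474.2 101.   16. ]
stand ((235.30197143554688, 213.51979064941406), (65.97096252441406, 95.22506713867188), 84.2894058227539) [array([603. , 183.5]), array([626.9, -53.2]), array([462. , -70.6]), array([438.5, 162.7])]
crucible [559.1 105.8  66. ] bottle [576.4   6.8  72. ]
```

Candidates for the holder are the blue plates at top (379,234), which stands in the wooden rest and looks smallest, and at (388,281) and (442,266), which stand loose and are bigger. I choose the one in the rest. The crops confirm it is smaller, with its label on the robot side. The crucible is the opaque white vessel at top (213,200), in the left bay, so the left pocket is the one to use. The glass bottle is at (253,193). On the way I'll look at the pocket with the wrist camera.

```bash
python3 -m pendant '[[0,0,5,-0.04,-0.016,-0.01,0],[0,0,10,-0.08,-0.033,-0.02,0],[0,0,16,-0.12,-0.05,-0.03,0],[0,0,22,-0.165,-0.068,-0.03,0],[0,0,28,-0.21,-0.087,-0.03,0],[0,0,34,-0.25,-0.103,-0.03,0],[0,0,40,-0.29,-0.12,-0.03,0],[0,0,40,-0.30,-0.124,-0.03,0]]'
```

```text
t: 1.15
eef_pos: [401.8, 299.0, 260.6]
tool_rot: [-0.0, 0.473, 0.881, -0.001]
contact_force: [-1.1, 0.7, -0.5]
finger_gap: 85.2
```

```bash
cat >> h.py <<'E'
def goal(s,p,yaw):
    "world target TCP p (mm), tool y direction yaw deg, tool straight down -> tool-frame shift m, turn rotvec deg"
    q=rot(s["tool_rot"]); sh=q.inv().apply(np.asarray(p)-s["eef_pos"])/1000
    a=np.radians(yaw); y=np.array([np.cos(a),np.sin(a),0]);z=np.array([0,0,-1.]);x=np.cross(y,z)
    t=(q.inv()*R.from_matrix(np.stack([x,y,z],1))).as_rotvec(degrees=True)
    return sh.round(4),t.round(2)
E
python3 -c "
from cell import r
from h import *
print(goal(r.read_state(),[475,95,220],5.7))"
```

```text
(array([-0.2105, -0.0516,  0.0407]), array([-0.08,  0.05, 27.81]))
```

```bash
python3 -m pendant '[[0,0,4,-0.03,-0.007,0.005,0],[0,0,8,-0.06,-0.014,0.01,0],[0,0,12,-0.09,-0.022,0.015,0],[0,0,16,-0.12,-0.03,0.02,0],[0,0,20,-0.15,-0.037,0.03,0],[0,0,24,-0.18,-0.044,0.035,0],[0,0,28,-0.21,-0.052,0.04,0],[0,0,28,-0.21,-0.052,0.04,0]]'; python3 - <<'E'
from cell import r
import cv2,json
s=r.read_state();c=r.calibration("wrist");im=r.snapshot("wrist")
cv2.imwrite("pics/w1.png",im[:,:,::-1]);print(s["eef_pos"],s["joints"]);
json.dump({k:(v.tolist() if hasattr(v,'tolist') else v) for k,v in c.items()},open("w1.json","w"))
E
```

```text
t: 2.15
eef_pos: [474.4, 94.4, 220.2]
tool_rot: [-0.0, 0.673, 0.74, -0.001]
contact_force: [-0.8, -0.2, 1.3]
finger_gap: 85.5
[474.36527083  94.4401794  220.23584818] [-4.56116893e-02  2.32435958e-01  1.63329999e+00 -1.34574657e-03
  1.27794635e+00 -1.40413378e-01]
```

View pics/w1.png

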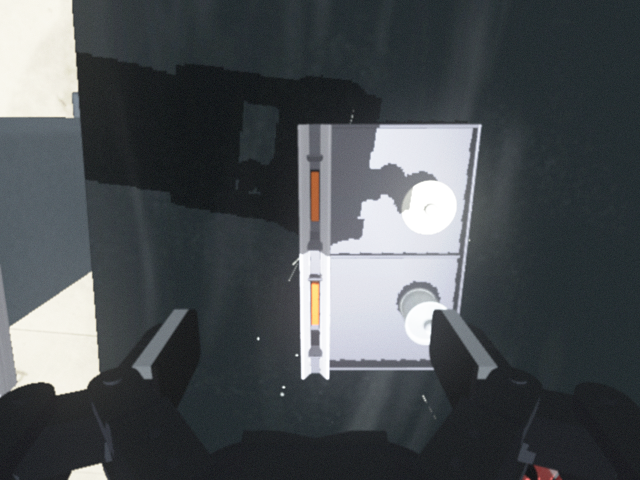

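```bash
python3 - <<'E'
import cv2,numpy as np,json
from h import *
c=json.load(open("w1.json"));a=cv2.imread("pics/w1.png");h=cv2.cvtColor(a,cv2.COLOR_BGR2HSV)
print(c["eye"],ray(c,c["cx"],c["cy"])[1])
o=cv2.inRange(h,(5,140,80),(22,255,255));o[:150]=0;o[350:]=0;o[:,:290]=0;o[:,340:]=0
n,l,st,ce=cv2.connectedComponentsWithStats(o);Q=[]
for i in range(1,n):
    if st[i][4]>60:
        rc=cv2.minAreaRect(cv2.findNonZero(np.uint8(l==i)));p=onz(c,*rc[0],16);Q.append(p);print(rc,p.round(1))
        for u in cv2.boxPoints(rc): print("   ",onz(c,*u,16)[:2].round(1))
d=Q[0]-Q[1];print("sep",np.linalg.norm(d),"yaw",np.degrees(np.arctan2(-d[0],d[1])),"mid",(Q[0]+Q[1])/2)
for v in (150,265,300,360): 
    print(v,a[v,292:340].mean(1).astype(int).tolist())
cv2.imwrite("pics/w1c.png",cv2.resize(a[115:390,285:345],None,fx=2.1,fy=2.1,interpolation=cv2.INTER_CUBIC))
E
```

```text
[466.32731592839724, 167.4196049043399, 362.21994018439506] [ 0.02606468 -0.29262174 -0.95587298]
((314.4999694824219, 195.49998474121094), (48.99999237060547, 6.999999046325684), 90.0) [472.  102.8  16. ]
    [467. 124.]
    [473.  124.5]
    [477.3  80.8]
    [471.   80.2]Traceback (most recent call last):
  File "<stdin>", line 11, in <module>
IndexError: list index out of range
```

```bash
python3 - <<'E'
import cv2,numpy as np,json
from h import *
c=json.load(open("w1.json"));a=cv2.imread("pics/w1.png");h=cv2.cvtColor(a,cv2.COLOR_BGR2HSV)
o=cv2.inRange(h,(5,80,80),(30,255,255));o[:150]=0;o[350:]=0;o[:,:290]=0;o[:,340:]=0
n,l,st,ce=cv2.connectedComponentsWithStats(o);Q=[]
for i in range(1,n):
    if st[i][4]>60:
        rc=cv2.minAreaRect(cv2.findNonZero(np.uint8(l==i)));p=onz(c,*rc[0],16);Q.append(p);print(rc,p.round(1))
d=Q[0]-Q[1];print("sep",np.linalg.norm(d),"yaw",np.degrees(np.arctan2(-d[0],d[1])),"mid",(Q[0]+Q[1])/2)
# outer flare edges z47 estimated
for v in (150,265,300,360):
    g=a[v,285:345].mean(1).astype(int); print(v,g.tolist())
E
python3 - <<'E'
import cv2
a=cv2.imread("pics/w1.png")
cv2.imwrite("pics/w1c.png",cv2.resize(a[120:260,270:350],None,fx=4.2,fy=4.2,interpolation=cv2.INTER_CUBIC))
E
```

```text
((314.5, 196.0), (50.0, 7.0), 90.0) [472.1 102.3  16. ]
((314.4999694824219, 302.9999694824219), (41.99999237060547, 6.999999046325684), 90.0) [482.   -1.6  16. ]
sep 104.40918707910855 yaw 5.426407863424104 mid [477.01782691  50.35756946  16.        ]
150 [28, 26, 28, 31, 33, 31, 25, 32, 33, 30, 31, 31, 65, 117, 162, 170, 164, 165, 162, 162, 161, 155, 159, 149, 126, 107, 100, 100, 99, 101, 102, 101, 98, 102, 110, 129, 155, 157, 159, 157, 160, 164, 162, 172, 176, 159, 130, 107, 102, 108, 104, 104, 102, 103, 106, 103, 102, 102, 102, 104]
265 [66, 66, 65, 64, 66, 64, 70, 93, 113, 86, 85, 106, 89, 93, 202, 255, 255, 253, 248, 245, 245, 243, 245, 248, 249, 233, 230, 231, 229, 232, 231, 232, 231, 232, 233, 239, 246, 244, 244, 246, 247, 249, 253, 255, 253, 235, 230, 233, 233, 234, 234, 234, 232, 233, 234, 233, 233, 233, 233, 234]
300 [66, 68, 66, 67, 65, 69, 70, 68, 71, 73, 73, 70, 75, 74, 115, 225, 255, 255, 250, 246, 246, 246, 246, 249, 248, 187, 156, 192, 204, 206, 204, 206, 199, 180, 177, 236, 249, 247, 246, 247, 249, 251, 254, 255, 252, 238, 227, 225, 229, 228, 228, 228, 230, 229, 228, 229, 228, 229, 228, 229]
360 [62, 58, 62, 59, 62, 61, 59, 65, 65, 59, 66, 65, 64, 61, 70, 125, 235, 255, 255, 249, 244, 245, 244, 248, 250, 238, 216, 210, 208, 211, 210, 209, 210, 209, 230, 243, 244, 244, 246, 245, 244, 251, 255, 255, 203, 135, 129, 128, 129, 130, 149, 178, 186, 185, 165, 121, 109, 105, 110, 112]
```

View pics/w1c.png

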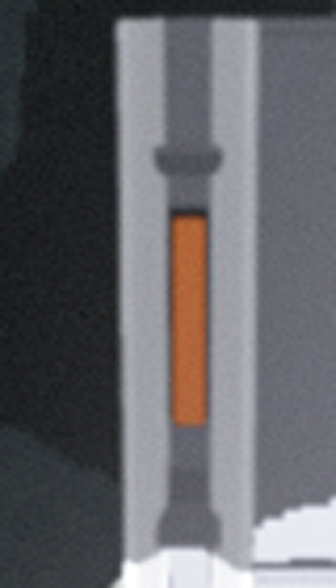

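```bash
python3 -c "
from cell import r
from h import *
print(goal(r.read_state(),[479,-299,200],-5))"
```

```text
(array([-0.393 , -0.0333,  0.0209]), array([-0.1 ,  0.05, 10.55]))
```

```bash
python3 -m pendant '[[0,0,1,-0.04,-0.004,0,0],[0,0,3,-0.095,-0.008,0,0],[0,0,5,-0.15,-0.012,0,0],[0,0,7,-0.205,-0.017,0,0],[0,0,8,-0.26,-0.022,0,0],[0,0,9,-0.315,-0.026,0.005,0],[0,0,10.5,-0.365,-0.031,0.015,0],[0,0,10.5,-0.393,-0.033,0.02,0]]'; python3 - <<'E'
from cell import r
import cv2,json
s=r.read_state();c=r.calibration("wrist");im=r.snapshot("wrist")
cv2.imwrite("pics/w2.png",im[:,:,::-1]);print(s["eef_pos"],s["joints"]);
json.dump({k:(v.tolist() if hasattr(v,'tolist') else v) for k,v in c.items()},open("w2.json","w"))
E
```

```text
t: 3.2
eef_pos: [479.5, -299.7, 200.4]
tool_rot: [-0.001, 0.737, 0.676, -0.001]
contact_force: [0.3, 1.6, 0.5]
finger_gap: 85.5
[ 479.49213063 -299.73594393  200.41854959] [-0.76507656  0.42672993  1.4181222  -0.00169127  1.29792928 -0.67918177]
```

View pics/w2.png

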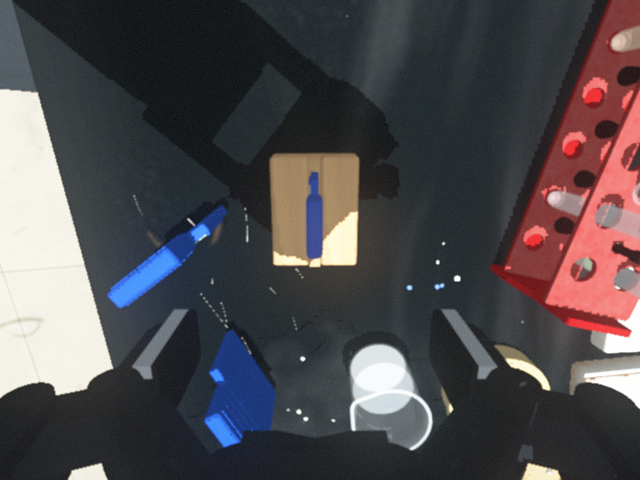

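```bash
python3 - <<'E'
import cv2,numpy as np,json
from h import *
c=json.load(open("w2.json"));a=cv2.imread("pics/w2.png");h=cv2.cvtColor(a,cv2.COLOR_BGR2HSV)
b=cv2.inRange(h,(100,120,50),(130,255,255));b[:150]=0;b[275:]=0;b[:,:280]=0;b[:,:]=b
b[:,350:]=0
for v in range(166,264,4):
    x=np.where(b[v])[0]
    if len(x): print(v,x.min(),x.max(), end=' | ')
print()
w=cv2.inRange(h,(8,40,60),(30,200,255));w[:140]=0;w[280:]=0;w[:,:255]=0;w[:,375:]=0
rc=cv2.minAreaRect(cv2.findNonZero(w));P=np.array([onz(c,*u,34)[:2] for u in cv2.boxPoints(rc)]);print(rc,P.round(1),P.mean(0))
for i in range(4):
    d=P[(i+1)%4]-P[i];print(np.linalg.norm(d).round(1),np.degrees(np.arctan2(d[1],d[0])).round(1))
cv2.imwrite("pics/w2c.png",cv2.resize(a[145:275,265:365],None,fx=4.5,fy=4.5,interpolation=cv2.INTER_CUBIC))
print("tcp px",proj(c,[479.5,-299.7,200.4]))
E
```

```text
174 312 316 | 178 310 317 | 182 309 317 | 186 311 317 | 190 311 317 | 194 311 317 | 198 308 320 | 202 307 321 | 206 307 321 | 210 307 321 | 214 307 321 | 218 307 321 | 222 307 321 | 226 307 321 | 230 307 321 | 234 307 321 | 238 307 320 | 242 307 320 | 246 307 320 | 250 308 320 | 254 308 320 | 
((321.7203063964844, 215.3889617919922), (127.99288940429688, 102.66311645507812), 88.02507019042969) [[ 447.2 -248.5]
 [ 525.5 -252.6]
 [ 524.6 -358.1]
 [ 438.2 -354. ]] [ 483.87410028 -303.32199489]
78.5 -3.0
105.5 -90.5
86.5 177.2
105.8 85.1
tcp px (np.float64(317.02157013434254), np.float64(311.1527867733888))
```

View pics/w2c.png

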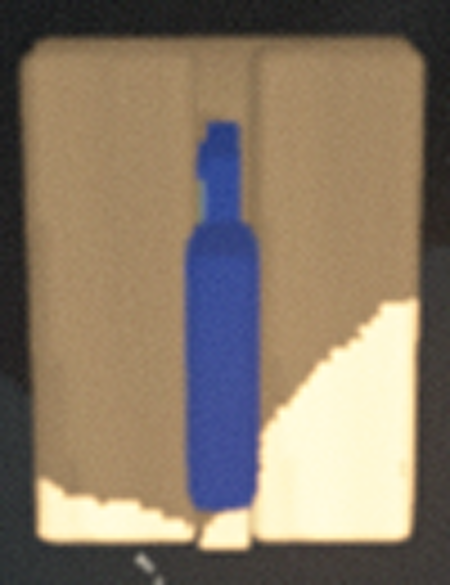

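```bash
python3 - <<'E'
import json
from h import *
c=json.load(open("w2.json"))
A=onz(c,314.2,200.5,90);B=onz(c,313.9,258,90);print(A,B,np.linalg.norm(A-B),(A+B)/2,np.degrees(np.arctan2(A[1]-B[1],A[0]-B[0])))
print(onz(c,307,230,90),onz(c,321.5,230,90))
# rest corner top z34 from crop
f4=lambda x,y:onz(c,265+x/4.5,145+y/4.5,34)[:2]
P=[f4(22,45),f4(422,45),f4(410,543),f4(40,543)];print(np.array(P).round(1),np.mean(P,0), np.linalg.norm(P[0]-P[1]),np.linalg.norm(P[1]-P[2]))
E
```

```text
[ 480.14779916 -277.02776657   90.        ] [ 476.54115412 -316.43233778   90.        ] 39.569282542860535 [ 478.34447664 -296.73005217   90.        ] 84.77036903626707
[ 473.67878011 -296.40749344   90.        ] [ 483.26535217 -297.23077766   90.        ]
[[ 448.3 -250. ]
 [ 516.2 -255.8]
 [ 509.2 -346.1]
 [ 440.9 -340.2]] [ 478.62191949 -298.03731406] 68.13262920918676 90.50257927559801
```

```bash
python3 -c "
from cell import r
from h import *
print(goal(r.read_state(),[478.3,-296.7,59],-5.2))"
```

```text
(array([ 0.0052, -0.001 ,  0.1407]), array([-0.14,  0.07,  0.24]))
```

```bash
python3 -m pendant '[[0,0,0,0.003,-0.001,0.02,0],[0,0,0,0.004,-0.001,0.045,0],[0,0,0,0.005,-0.001,0.07,0],[-0.1,0,0.2,0.005,-0.001,0.095,0],[-0.1,0,0.2,0.005,-0.001,0.12,0],[-0.1,0,0.2,0.005,-0.001,0.135,0],[-0.1,0,0.2,0.005,-0.001,0.14,0],[-0.1,0,0.2,0.005,-0.001,0.14,0]]'; python3 - <<'E'
from cell import r
import cv2
cv2.imwrite("pics/w3.png",r.snapshot("wrist")[:,:,::-1])
E
```

```text
t: 4.25
eef_pos: [478.7, -296.8, 60.1]
tool_rot: [0.0, 0.738, 0.675, -0.001]
contact_force: [-0.2, 0.2, 0.7]
finger_gap: 85.5
```

View pics/w3.png

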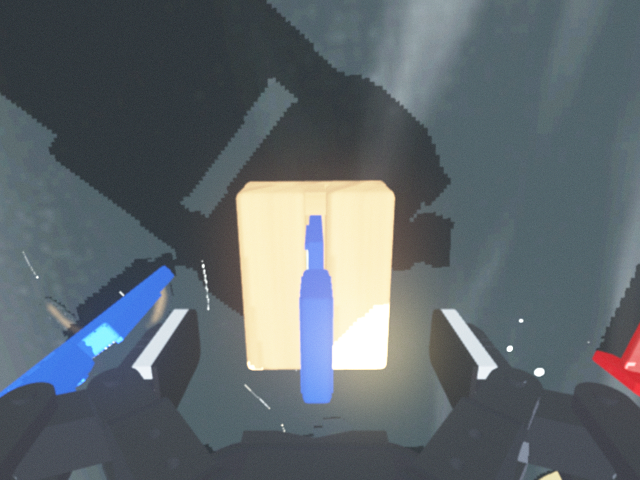

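The tab, at columns 301–331, is centred between the fingers. Closing.

```bash
python3 -m pendant '[[0,0,0,0,0,0.001,255],[0,0,0,0,0,0.001,255],[0,0,0,0,0,0.001,255],[0,0,0,0,0,0.001,255],[0,0,0,0,0,0.001,255],[0,0,0,0,0,0.001,255],[0,0,0,0,0,0.001,255],[0,0,0,0,0,0.001,255]]'; python3 - <<'E'
from cell import r
import cv2
cv2.imwrite("pics/w4.png",r.snapshot("wrist")[:,:,::-1])
E
```

```text
t: 5.3
eef_pos: [478.9, -297.1, 59.6]
tool_rot: [0.001, 0.738, 0.675, -0.001]
contact_force: [0.7, -0.3, 3.8]
finger_gap: 9.1
```

View pics/w4.png

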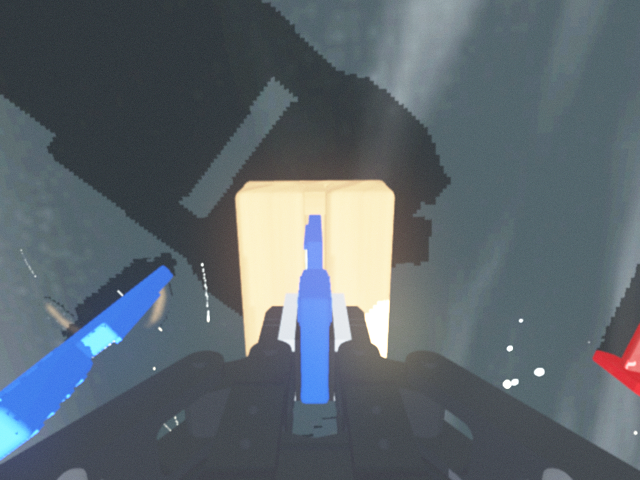

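```bash
python3 -m pendant '[[0,0,0,0,0,-0.008,255],[0,0,0,0,0,-0.02,255],[0,0,0,0,0,-0.04,255],[0,0,0,0,0,-0.06,255],[0,0,0,0,0,-0.08,255],[0,0,0,0,0,-0.1,255],[0,0,0,0,0,-0.1,255],[0,0,0,0,0,-0.1,255]]'; python3 - <<'E'
from cell import r
import cv2
cv2.imwrite("pics/w5.png",r.snapshot("wrist")[:,:,::-1])
from h import *
print(goal(r.read_state(),[472,102.5,160],5.5))
E
```

```text
t: 6.35
eef_pos: [478.5, -296.7, 159.0]
tool_rot: [0.0, 0.738, 0.675, -0.001]
contact_force: [-0.7, -0.5, -0.5]
finger_gap: 9.2
(array([ 0.3969, -0.0422, -0.0017]), array([ -0.04,   0.06, -10.64]))
```

View pics/w5.png

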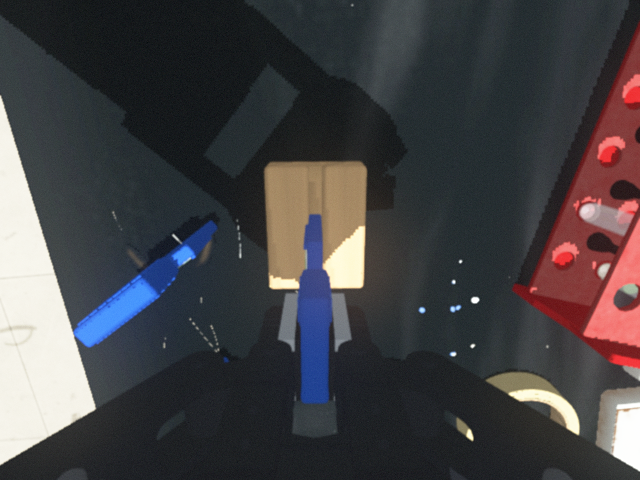

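```bash
python3 -m pendant '[[0,0,-1,0.03,-0.004,0,255],[0,0,-2,0.08,-0.01,0,255],[0,0,-4,0.135,-0.016,0,255],[0,0,-6,0.19,-0.022,0,255],[0,0,-8,0.245,-0.028,0,255],[0,0,-9,0.3,-0.033,0,255],[0,0,-10,0.36,-0.039,0,255],[0,0,-10.6,0.397,-0.042,0,255]]'; python3 -m pendant '[[0,0,0,0,0,0,255],[0,0,0,0,0,0.01,255],[0,0,0,0,0,0.025,255],[0,0,0,0,0,0.04,255],[0,0,0,0,0,0.05,255],[0,0,0,0,0,0.05,255],[0,0,0,0,0,0.05,255],[0,0,0,0,0,0.05,255]]';python3 - <<'E'
from cell import r
import cv2,json
c=r.calibration("wrist")
cv2.imwrite("pics/w6.png",r.snapshot("wrist")[:,:,::-1])
cv2.imwrite("pics/s6.png",cv2.resize(r.snapshot("side")[100:270,230:400,::-1],None,fx=3.5,fy=3.5,interpolation=cv2.INTER_CUBIC))
json.dump({k:(v.tolist() if hasattr(v,'tolist') else v) for k,v in c.items()},open("w6.json","w"))
from h import *
s=r.read_state();print(s["eef_pos"],goal(s,[472,102.5,110],5.5))
E
```

```text
t: 7.4
eef_pos: [471.4, 104.9, 157.7]
tool_rot: [-0.0, 0.672, 0.741, -0.001]
contact_force: [0.9, -1.0, 0.2]
finger_gap: 9.2
t: 8.4
eef_pos: [471.6, 104.9, 108.2]
tool_rot: [-0.0, 0.672, 0.741, -0.001]
contact_force: [-0.4, 0.4, -0.6]
finger_gap: 9.4
[471.47939342 104.90285195 108.05526923] (array([-0.0024,  0.0003, -0.0019]), array([-0.08,  0.05,  0.08]))
```

View pics/w6.png

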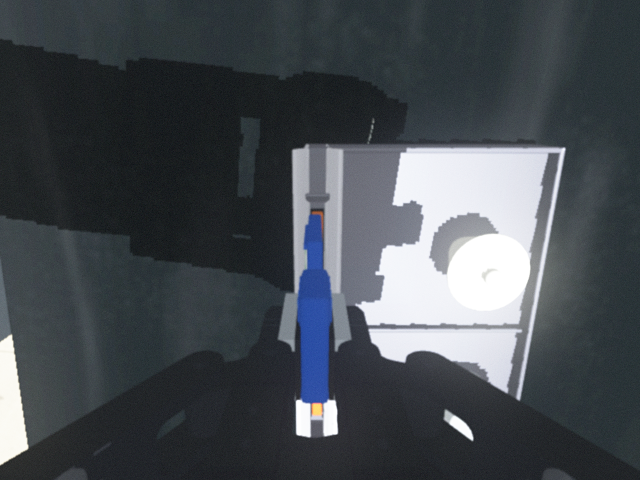

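View pics/s6.png

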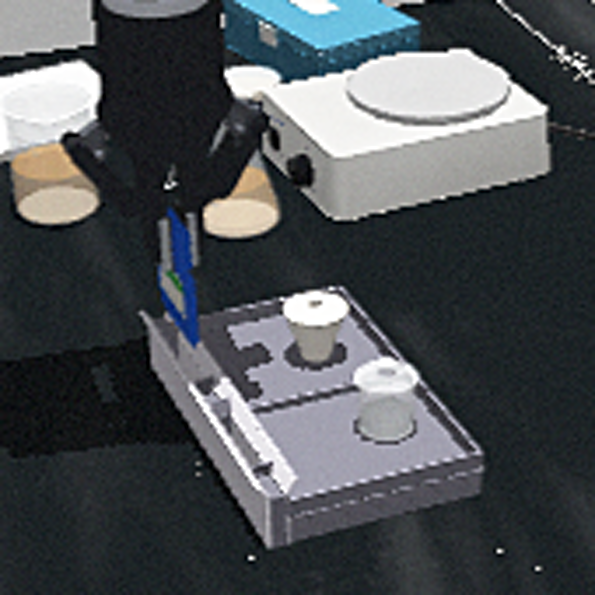

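```bash
python3 - <<'E'
import json,cv2
from h import *
c=json.load(open("w6.json"));a=cv2.imread("pics/w6.png")
for v in (165,180,240,270):
    print(v,a[v,286:350].mean(1).astype(int).tolist())
cv2.imwrite("pics/w6c.png",cv2.resize(a[140:300,275:360],None,fx=3.7,fy=3.7,interpolation=cv2.INTER_CUBIC))
for p in ([472,102.5,16],[469.6,127,38],[469.2,131,47],[468.8,135.3,38]): print(proj(c,p))
E
```

```text
165 [36, 33, 38, 38, 39, 59, 119, 177, 189, 185, 186, 181, 179, 182, 176, 176, 176, 177, 176, 175, 174, 177, 162, 132, 115, 110, 113, 106, 107, 115, 111, 110, 111, 111, 112, 112, 112, 108, 112, 127, 157, 174, 178, 176, 175, 178, 177, 176, 176, 178, 179, 180, 189, 197, 192, 190, 166, 129, 118, 113, 113, 115, 113, 110]
180 [35, 37, 34, 40, 33, 49, 111, 172, 186, 188, 186, 185, 180, 182, 176, 174, 175, 175, 174, 173, 176, 174, 164, 133, 112, 110, 114, 112, 114, 110, 109, 107, 109, 110, 112, 112, 111, 108, 109, 129, 162, 178, 176, 176, 177, 175, 173, 176, 180, 174, 177, 181, 192, 196, 193, 188, 167, 125, 112, 114, 116, 113, 112, 116]
240 [40, 40, 42, 42, 42, 36, 48, 109, 171, 187, 185, 185, 179, 177, 175, 177, 175, 157, 111, 87, 82, 79, 88, 86, 84, 88, 88, 86, 85, 88, 95, 90, 90, 88, 88, 89, 80, 84, 133, 160, 180, 182, 174, 170, 178, 177, 177, 178, 179, 175, 182, 188, 193, 191, 178, 151, 122, 113, 114, 118, 115, 116, 119, 114]
270 [37, 35, 40, 36, 39, 37, 42, 73, 132, 177, 187, 182, 178, 178, 181, 178, 160, 128, 101, 95, 88, 84, 85, 84, 81, 86, 86, 86, 86, 85, 83, 88, 87, 85, 85, 89, 87, 91, 98, 112, 143, 168, 175, 177, 181, 179, 175, 182, 177, 181, 186, 191, 191, 186, 168, 133, 115, 116, 117, 116, 116, 117, 112, 118]
(np.float64(316.85666326152653), np.float64(246.18166901835684))
(np.float64(317.12778280990017), np.float64(216.01920350088085))
(np.float64(317.2290028899821), np.float64(212.60419447029267))
(np.float64(317.17099003246284), np.float64(201.13590211303168))
```

View pics/w6c.png

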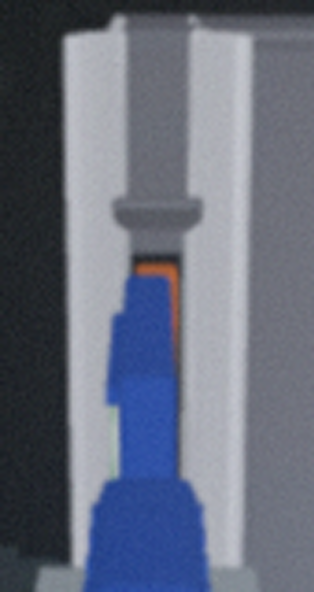

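```bash
python3 - <<'E'
import json
from h import *
c=json.load(open("w6.json"))
T=np.array([471.48,104.9,0]);a=np.radians(5.5);X=np.array([np.cos(a),np.sin(a),0]);Y=np.array([-np.sin(a),np.cos(a),0]);z0=60.5
for n,x,y,z in [("foot",-1.5,28,0),("foot",1.5,28,0),("footT",-1.5,28,4),("pl",-3,30,4),("pl",3,30,4),("plT",-3,30,50),("plT",3,30,50),("plT in",-3,20,50),("plTin",3,20,50),("tabT",-5,20,78),("tabT",5,20,78),("tabT",-5,-20,78),("tabT",5,-20,78)]:
    u,v=proj(c,T+x*X+y*Y+[0,0,z0+z]);print(n,x,y,z,round(u,1),round(v,1),"crop",round((u-275)*3.7),round((v-140)*3.7))
E
```

```text
foot -1.5 28 0 313.9 215.2 crop 144 278
foot 1.5 28 0 320.0 215.2 crop 166 278
footT -1.5 28 4 313.9 217.2 crop 144 286
pl -3 30 4 310.8 213.1 crop 132 271
pl 3 30 4 323.2 213.1 crop 178 271
plT -3 30 50 309.7 241.4 crop 128 375
plT 3 30 50 325.8 241.5 crop 188 375
plT in -3 20 50 309.7 266.7 crop 128 469
plTin 3 20 50 325.6 266.7 crop 187 469
tabT -5 20 78 302.2 299.0 crop 101 588
tabT 5 20 78 334.5 299.1 crop 220 588
tabT -5 -20 78 303.2 406.4 crop 104 986
tabT 5 -20 78 332.6 406.4 crop 213 986
```

```bash
python3 -m pendant '[[0,0,0,-0.002,0.0012,0,255],[0,0,0,-0.002,0.0012,0,255],[0,0,0,-0.002,0.0012,0.008,255],[0,0,0,-0.002,0.0012,0.016,255],[0,0,0,-0.002,0.0012,0.024,255],[0,0,0,-0.002,0.0012,0.032,255],[0,0,0,-0.002,0.0012,0.04,255],[0,0,0,-0.002,0.0012,0.04,255]]';python3 - <<'E'
from cell import r
import cv2,json
c=r.calibration("wrist")
cv2.imwrite("pics/w7.png",r.snapshot("wrist")[:,:,::-1])
cv2.imwrite("pics/s7.png",cv2.resize(r.snapshot("side")[150:270,250:380,::-1],None,fx=4.5,fy=4.5,interpolation=cv2.INTER_CUBIC))
s=r.read_state();print(s["eef_pos"],s["contact_force"],s["moment"])
E
```

```text
t: 9.5
eef_pos: [472.5, 103.0, 67.4]
tool_rot: [-0.001, 0.672, 0.741, -0.001]
contact_force: [0.7, -0.1, 0.3]
finger_gap: 8.8
[472.94739914 102.97378737  68.14857433] [-0.36368718 -0.50182345  0.19777818] [-0.00782487 -0.00502457  0.0093011 ]
```

View pics/w7.png

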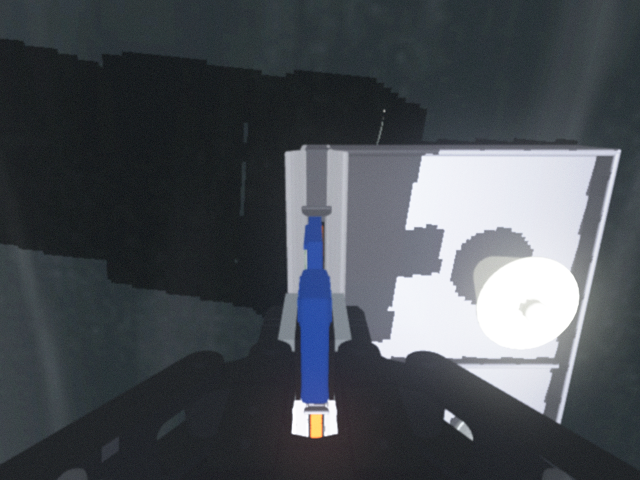

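View pics/s7.png

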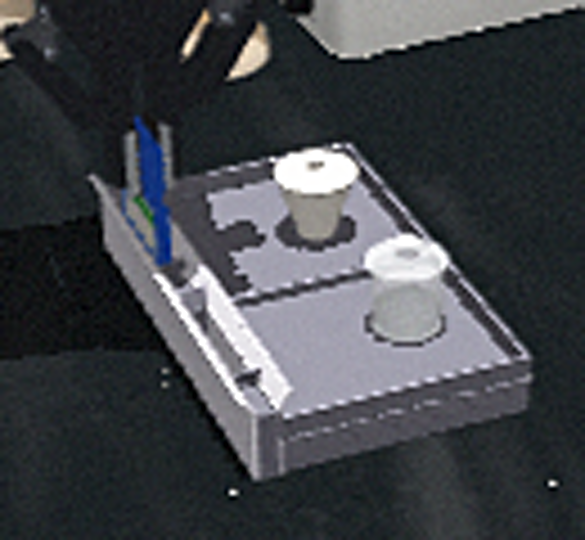

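```bash
python3 -m pendant '[[0,0,0,0,0,0.002,255],[0,0,0,0,0,0.004,255],[0,0,0,0,0,0.006,255],[0,0,0,0,0,0.008,255],[0,0,0,0,0,0.009,255],[0,0,0,0,0,0.010,255],[0,0,0,0,0,0.010,255],[0,0,0,0,0,0.010,255]]';python3 -c "
from cell import r
s=r.read_state();print(s['eef_pos'],s['contact_force'],s['moment'])"
```

```text
t: 10.6
eef_pos: [473.1, 103.0, 58.5]
tool_rot: [0.0, 0.672, 0.741, -0.001]
contact_force: [-1.3, 0.3, 5.7]
finger_gap: 9.2
[473.07132426 102.99449229  58.4874965 ] [-1.3002839   0.25376864  5.71605818] [0.00131916 0.36416105 0.01701681]
```

```bash
python3 -m pendant '[[0,0,0,0,0,0.001,255],[0,0,0,0,0,0.0015,255],[0,0,0,0,0,0.002,255],[0,0,0,0,0,0.002,255],[0,0,0,0,0,0.002,255],[0,0,0,0,0,0.002,255],[0,0,0,0,0,0.002,255],[0,0,0,0,0,0.002,255]]';python3 -c "
from cell import r
s=r.read_state();print(s['eef_pos'],s['contact_force'],s['moment'])"
```

```text
t: 11.6
eef_pos: [473.3, 103.0, 57.4]
tool_rot: [0.0, 0.672, 0.741, -0.0]
contact_force: [-4.2, -0.2, 14.0]
finger_gap: 9.0
[473.26648051 103.00429013  57.41943119] [-4.21081067 -0.1564878  14.02776739] [-0.0253201   0.9455283  -0.04801302]
```

```bash
python3 -m pendant '[[0,0,0,0,-0.0005,0.001,255],[0,0,0,0,-0.001,0.002,255],[0,0,0,0,-0.001,0.002,255],[0,0,0,0,-0.001,0.002,255],[0,0,0,0,-0.001,0.002,255],[0,0,0,0,-0.001,0.002,255],[0,0,0,0,-0.001,0.002,255],[0,0,0,0,-0.001,0.002,255]]';python3 - <<'E'
from cell import r
import cv2,json
s=r.read_state();print(s['eef_pos'],s['contact_force'],s['moment'])
c=r.calibration("wrist");json.dump({k:(v.tolist() if hasattr(v,'tolist') else v) for k,v in c.items()},open("w8.json","w"))
cv2.imwrite("pics/w8.png",r.snapshot("wrist")[:,:,::-1])
cv2.imwrite("pics/s8.png",cv2.resize(r.snapshot("side")[150:270,250:380,::-1],None,fx=4.5,fy=4.5,interpolation=cv2.INTER_CUBIC))
s=r.read_state();print(s['eef_pos'],s['contact_force'],s['moment'])
E
```

```text
t: 12.6
eef_pos: [473.1, 102.9, 57.2]
tool_rot: [0.001, 0.672, 0.741, 0.0]
contact_force: [-4.9, -0.1, 22.2]
finger_gap: 9.4
[473.14683336 102.93237295  57.16183656] [-4.88559493 -0.08661834 22.24039616] [0.06662852 1.07009147 0.02378152]
[473.16894189 102.93511246  57.18190136] [-5.48029759  0.06579329 21.96784834] [0.09154896 0.99265308 0.03043329]
```

View pics/w8.png

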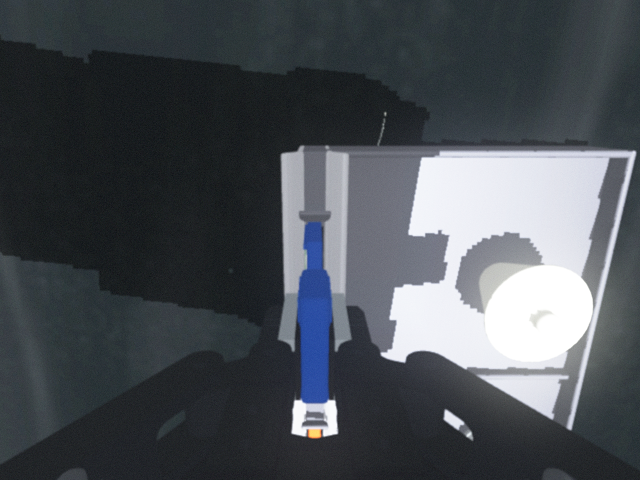

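View pics/s8.png

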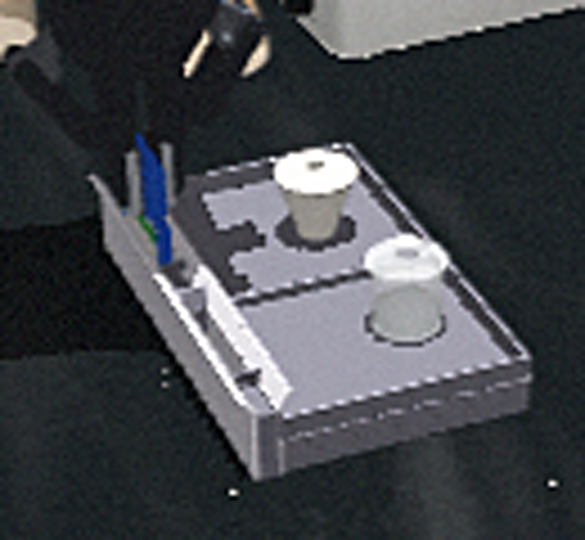

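```bash
python3 - <<'E'
import cv2,numpy as np,json
from h import *
for n in ("w4","w5","w6","w7","w8"):
    a=cv2.imread(f"pics/{n}.png");h=cv2.cvtColor(a,cv2.COLOR_BGR2HSV)
    b=cv2.inRange(h,(100,100,30),(130,255,255))
    col=np.where(b[330:430,313:317].all(1))[0]+330
    out=[]
    for v in (290,320,350,380):
        x=np.where(b[v,290:345])[0]+290; out.append((x.min(),x.max()))
    wid=[(v,np.count_nonzero(b[v,290:345])) for v in range(262,284,3)]
    print(n,"tab bottom row",col.max(),out,wid)
c=json.load(open("w8.json"))
a=np.radians(5.5);X=np.array([np.cos(a),np.sin(a),0]);Y=np.array([-np.sin(a),np.cos(a),0])
for z0 in (9.5,11,13):
    T=np.array([472.2,102.5,z0]);print(z0,[np.round(proj(c,T+p[0]*X+p[1]*Y+[0,0,p[2]]),1).tolist() for p in ((0,-20,78),(0,20,78),(0,30,50))])
cv2.imwrite("pics/w8c.png",cv2.resize(cv2.imread("pics/w8.png")[195:300,275:360],None,fx=5.5,fy=5.5,interpolation=cv2.INTER_CUBIC))
E
```

```text
w4 tab bottom row 403 [(np.int64(299), np.int64(329)), (np.int64(297), np.int64(331)), (np.int64(300), np.int64(328)), (np.int64(300), np.int64(328))] [(262, np.int64(14)), (265, np.int64(14)), (268, np.int64(14)), (271, np.int64(22)), (274, np.int64(24)), (277, np.int64(28)), (280, np.int64(28)), (283, np.int64(30))]
w5 tab bottom row 403 [(np.int64(298), np.int64(330)), (np.int64(297), np.int64(331)), (np.int64(300), np.int64(329)), (np.int64(300), np.int64(328))] [(262, np.int64(14)), (265, np.int64(14)), (268, np.int64(14)), (271, np.int64(21)), (274, np.int64(25)), (277, np.int64(28)), (280, np.int64(28)), (283, np.int64(29))]
w6 tab bottom row 401 [(np.int64(299), np.int64(330)), (np.int64(297), np.int64(331)), (np.int64(300), np.int64(329)), (np.int64(300), np.int64(328))] [(262, np.int64(16)), (265, np.int64(16)), (268, np.int64(16)), (271, np.int64(23)), (274, np.int64(26)), (277, np.int64(30)), (280, np.int64(30)), (283, np.int64(31))]
w7 tab bottom row 402 [(np.int64(299), np.int64(330)), (np.int64(297), np.int64(331)), (np.int64(300), np.int64(329)), (np.int64(301), np.int64(328))] [(262, np.int64(16)), (265, np.int64(16)), (268, np.int64(16)), (271, np.int64(23)), (274, np.int64(26)), (277, np.int64(30)), (280, np.int64(30)), (283, np.int64(31))]
w8 tab bottom row 402 [(np.int64(299), np.int64(330)), (np.int64(297), np.int64(331)), (np.int64(300), np.int64(329)), (np.int64(300), np.int64(328))] [(262, np.int64(16)), (265, np.int64(16)), (268, np.int64(16)), (271, np.int64(23)), (274, np.int64(26)), (277, np.int64(29)), (280, np.int64(31)), (283, np.int64(31))]
9.5 [[315.5, 407.3], [315.8, 300.2], [315.4, 242.4]]
11 [[315.5, 410.4], [315.8, 302.3], [315.4, 243.6]]
13 [[315.6, 414.7], [315.9, 305.3], [315.4, 245.3]]
```

View pics/w8c.png

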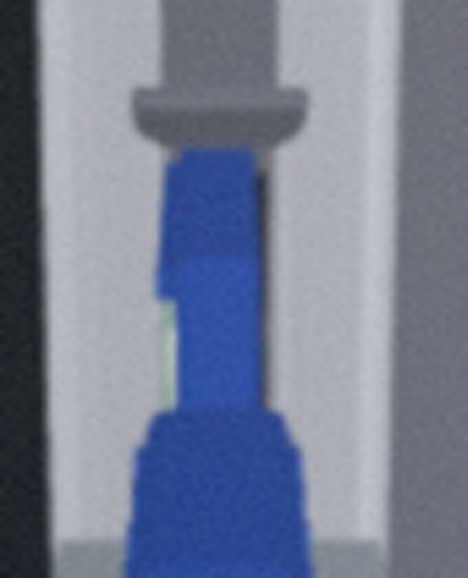

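```bash
python3 - <<'E'
from cell import r
import cv2,numpy as np
a=r.snapshot("side").astype(int);b=cv2.imread("pics/side0.png")[:,:,::-1].astype(int)
print("vessel region diff",np.abs(a-b)[180:232,308:352].mean().round(2))
for i in range(3):
    s=r.read_state();print(s["t"],s["eef_pos"].round(2),s["contact_force"].round(1),np.abs(s["qd"]).max().round(4),round(s["finger_gap"],1)); r.snapshot("top")
E
```

```text
vessel region diff 3.23
12.75 [473.19 102.94  57.18] [-4.9  0.6 20.9] 0.0016 9.2
12.8 [473.17 102.94  57.18] [-5.2 -0.8 21.7] 0.0018 8.9
12.85 [473.17 102.93  57.2 ] [-4.1 -0.  21.8] 0.0018 8.9
```

The arm is steady, the push holds at about 21 N, and the vessels are unmoved. Handing in.

```bash
python3 -c "
from cell import r
print(r.hand_in()); s=r.read_state(); print(s['t'],s['eef_pos'],s['contact_force'],s['finger_gap'])"
```

```text
the job is handed in; nothing more can be done
None
the job is handed in; nothing more can be done
```

I took the smallest blue holder, the one in the wooden rest, by its tab and pushed it into the left pocket in front of the crucible, label to the front. I handed the job in at about 12.9 s with the gripper still holding it down; no verdict is reported.

**Last checks that passed:**
- **Home on the stop:** the TCP stopped at z = 57.2 mm against 57.6 mm predicted for home. The force rose from 14 to about 22 N while the holder moved only 0.2 mm, so it was on a hard stop.
- **Grip and stillness:** the tab had not slipped in the fingers compared with earlier pictures (finger gap about 9 mm). The arm was at rest.
- **Vessels:** the crucible and weighing bottle looked unmoved in the side view.

**What was not clean or not confirmed:**
- **Side force:** about 5 N in -x remained, most likely light contact with the back plate. A 1 mm correction did not remove it.
- **Depth and spring:** I worked these out from position, force and pictures. The spring bar is hidden under the holder, so I could not see it.

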